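Lock the lamp hook, then hold the viewing lid at the red index arm

ROBOT

A 6-joint arm with a two-finger parallel gripper is mounted at the origin on a cart in front of the work surface, level with it; the furniture and walls round the work are solid. World frame = base frame: x ahead of the robot, y to its left, z up, the work surface at z = 0. Lengths are in m, angles in rad, forces in N, time in s.
With the tool pointing down it reaches from about 0.375 to 0.9 m from the base axis. Payload 3.1 kg.
Tool frame: the origin (TCP) lies on the centre line of the jaws, within the pads' length; the fingertips stand 8 mm ahead of it and the grasp point (between the pads) lies 11 mm behind it; z points along the fingers, y is the line along which they close (so a half turn about z gives the same grasp; the last joint's range is limited). The gripper opens to 85 mm and grips with 20 to 120 N. Pads are 22 mm wide; open, the fingers measure 114 mm over their backs; the gripper's body (76 mm by 85 mm) begins 54 mm behind the grasp point. The pads swing forward as they close: fully open they stand 13 mm farther back than shut.
Start: joints at [1.127, 0.527, 1.433, -0, 1.181, -0.178], TCP at [0.164, 0.603, 0.239] pointing down, gripper open.
Joint ranges: [-3.08, 3.08], [-0.75, 2.2], [0.22, 2.44], [-1.43, 4.57], [0, 2.65], [-2.85, 2.85]. Speed limits (rad/s): [2.79, 2.79, 3.14, 3.14, 3.14, 3.14].

INTERFACE

Orientations are given as a unit quaternion [x, y, z, w].
In Python, from station import * gives the robot as it stands.
- The arm moves only by the tool play_rows, never from a script. Its argument "rows" is a list of rows, each a list of 3 entries, a list of its own where there are three numbers: the turn, a rotation vector about the tool's x, y, z in degrees, then the shift along the tool's x, y, z in mm, then the closure, from 0 (fully open) to 1 (shut). In form: [[[ax, ay, az], [dx, dy, dz], jaw], ...]. A call has 1 to 12 rows; each row shifts and turns the commanded pose from where the row before left it, along the tool's axes as they then stand; what a row does not reach is not made up. A row lasts 1/12 s, in which the tool goes at most 41.7 mm and 7.16 degrees, less where a joint would pass 70% of its speed; a pose out of reach is approached as far as the arm can. A call with a gripper value outside its range is refused whole. The fingers move at their own pace and stop on an object; "grip_force" is the grip in N (left out, the last holds). Time passes only in rows, so rows that do not move let the fingers close. It gives the time, the measured TCP pose, the force, the opening and the grip force at its end, in the units of the state.
- sense(): the state, without advancing time (a new reading comes with each control period).
- snapshot(name): name is "scene" or "top" or "wrist"; returns (picture, depth): 384x512x3 uint8, red, green, blue; 384x512 float32, m along the optical axis (not along the pixel's ray), 0 where there is no reading.
- get_calibration(name): a dict with "vfov" (degrees; the focal length in pixels is half the picture's height over the tangent of half this angle, whatever the lens; pixels are square), "cx", "cy" (the principal point, pixels), "xyz" and "attitude" of the camera in the world. Camera axes: x right, y down, z forward; pixel columns grow to the right and rows downward; lengths in m; the calibration is good to about 2 mm. The wrist camera is an equidistant fisheye: a pixel r from the principal point sees the ray r / f radians off the axis. A picture is of the moment at which its call begins: read the wrist's pose just before it. get_calibration takes no time and is no camera call; for the wrist camera it gives the pose at the moment of the call.
- sign_off(): hands the job in; it is judged then, once.
The state is a dict: "t": time; "q": joint angles; "qd": joint speeds; "tau": joint torques, N m; "tcp_pos": TCP position; "tool_rot": TCP orientation; "force": force on the tool from outside, world axes, zero at the start; "ft_torque": the same for the moment, N m; "finger_gap": opening from 0.0 (shut) to 1.0 (fully open); "gripper_force": force on a finger pad.
Only numpy, scipy, OpenCV 4.12 (cv2) and the standard library are available. Lean on these libraries where they do the work, as an engineer would, in place of code of your own. Each camera call takes 0.05 s, during which the arm holds its last target. There are 200 camera calls.

TASK

On the bench viewer, first swing the brass hook on the blue lamp housing fully home into its steel keeper, and only then lift the white lid by its black barrel handle until the lid lies at the same angle as the red index arm. The lid falls shut if it is let go, so finish while still holding it there with the fingers, at rest. Do not shift the red index arm or the bottle, beaker and timer standing around, and leave the hook closed.

Things in the scene. Friction and masses are not known exactly. Their poses are not given: they have to be found in the camera images.
- viewer: Bench viewer, fixed, place varies: aluminium base plate (x -95..95, y -245..125, 10 mm thick), grey open chamber 150 x 150 mm, 90 high, carrying the lid; on its right a blue lamp housing 72 x 72 mm, 62 high, centre x -10, y -200. Origin: worktop level under the chamber's centre; x from barrel handle to lid hinge (away from robot), y to its left, z up; all in mm in this frame.
- lid: White lid 156 x 150 x 10 mm with window, 0.3 to 0.6 kg. Origin on its hinge axis, along viewer's y at x 75, z 95 mm of viewer. Axes equal the viewer's when shut; lid extends from hinge along its own -x. Opens by turning about +y (front rises and goes back), 0 to 1.35 rad = tilt of its z axis from vertical. Free hinge: falls shut when let go.
- lid_barrel (a point): Centre of the lid's black barrel handle, 192 mm from the hinge axis along the lid's -x, 95 mm above the worktop when shut: round bar, 18 mm diameter, 28 mm long, axis along viewer's y, flat ends, on a tongue 14 mm wide; 27 mm free between barrel and lid edge. Fingers closing along y can pinch its flat ends, and it can pivot between them.
- index_arm: Red index arm, a rod of 8 mm diameter with a 16 mm ball at its end, 92 mm left of the lid's middle. Pivots on the lid's hinge axis; origin there. Extends along its own -x; its axes match the lid's when both are at the same angle. Stands 0.45 to 0.9 rad above level, new each time. Stiff; not to be moved; the lid passes beside it.
- index_tip (a point): Centre of the red ball, 150 mm from the pivot. Between the arm and the lid (78 mm left of the lid middle) stands a fixed thin white arc with tick marks every 10 degrees, 105 to 131 mm from the hinge axis, up to 215 mm above the worktop.
- hook (a joint): Angle of the brass hook about its vertical pivot on the lamp housing (pivot x -30, y -195, z 70 mm of viewer): 0 = fully home in the keeper (end stop), grows as it opens toward the robot (anticlockwise from above), at most 1.7 rad. Starts 0.8 to 1.5. Light friction (about 0.05 N m): stays where it is left.
- hook_knob (a point): Point in the black upright knob at the hook's free end, 70 mm from the pivot, 88 mm above the worktop. Knob: cylinder, 16 mm diameter, 67 to 97 mm above the worktop. With the hook home it is at x -30, y -125 mm of viewer, 42 mm clear of the chamber and lid; the keeper clasps the arm 45 mm from the pivot, so the knob stays free on both sides.
- amber_bottle: Bystander: brown bottle with white cap, 43 mm wide, 94 mm tall, left of the viewer. Origin under its centre.
- beaker: Bystander: small clear beaker, 54 mm wide, 68 mm tall, left of the viewer. Origin under its centre.
- timer: Bystander: white timer with coloured buttons, 66 x 62 x 21 mm, in front of the lamp housing's side. Origin under its centre.

How it is judged:
By the outcome, as a careful person would: the job done as asked, in the order asked, and still so for the second after the job is handed in, while the arm keeps its last pose, push and grip.
It also fails if it takes over 61 s, if anything falls off the work surface, if the arm or the gripper's body presses on something with over 40 N, if the wrist force passes 120 N, or if a joint passes its speed limit or range.

## Working session

There is one attempt and no reset: what is moved stays moved. The work goes in short steps, Python scripts to look and compute and a tool call to move; the robot and the scene stay as the last step left them, time stands still between calls to the robot, and variables do not carry over. Pictures are saved under pics/ and viewed, at most 10 in all, crops included, and the job is handed in when it is done.

Besides the shell and the picture viewer there is one more tool, called after "Emit:" as name(argument=value, ...) on one line, values as JSON. play_rows: Moves the arm, as the interface text tells. Its arguments: {"type":"object","properties":{"rows":{"type":"array","items":{"type":"array"}},"grip_force":{"type":"number"}},"required":["rows"]}

```bash
mkdir -p pics; ls
cat > h.py <<'E'
from station import *
import numpy as np, cv2
from scipy.spatial.transform import Rotation as R
def cal(n):
    c=get_calibration(n); f=192/np.tan(np.radians(c['vfov']/2)); return c,f
def rot(c):
    a=np.array(c['attitude']); return R.from_quat(a).as_matrix() if a.size==4 else a.reshape(3,3)
def cloud(n,d):
    c,f=cal(n); v,u=np.mgrid[:384,:512]
    p=np.stack([(u-c['cx'])/f*d,(v-c['cy'])/f*d,d],-1)
    return p@rot(c).T+np.array(c['xyz'])
E
python3 - <<'E'
from h import *
print(sense())
ims=[]
for n in("scene","top"):
    print(get_calibration(n))
    p,d=snapshot(n); np.save(n+'_p.npy',p); np.save(n+'_c.npy',cloud(n,d)); np.save(n+'_d.npy',d)
    cv2.imwrite(f'pics/{n}0.png',cv2.resize(p[...,::-1],(800,600)))
E
```

```text
pics
{'t': 0.0, 'q': array([ 1.12749943e+00,  5.28452303e-01,  1.43392308e+00,  3.90328181e-07,
        1.18142143e+00, -1.78466867e-01]), 'qd': array([-1.76213070e-03,  3.31244746e-04, -4.15452694e-05, -8.47965594e-04,
        7.22711120e-04,  1.33137906e-03]), 'tau': array([ 4.56615471e-04, -4.42347908e+01, -1.78026634e+01, -3.07760729e-04,
        8.46308016e-03, -1.09176872e-05]), 'tcp_pos': array([0.16323029, 0.60256678, 0.23833553]), 'tool_rot': array([ 1.32028395e-01,  9.91245322e-01, -1.04919531e-03, -3.37296174e-04]), 'force': array([-0.93997628, -0.10786258,  0.19907597]), 'ft_torque': array([0.01404399, 0.00786946, 0.05237617]), 'gripper_force': 0.0, 'finger_gap': 0.9976283202120538}
{'vfov': 52.434230289104306, 'cx': 246.88053022045142, 'cy': 183.7077841188794, 'xyz': array([ 0.06334217, -0.4893987 ,  0.80128291]), 'attitude': array([ 0.86474822, -0.34671457,  0.13492537, -0.33733465])}
{'vfov': 42.438733858472425, 'cx': 252.25087946499212, 'cy': 186.0195711791609, 'xyz': array([4.16423405e-01, 1.09655893e-03, 1.35696589e+00]), 'attitude': array([ 0.70827659, -0.70504421,  0.02744888, -0.02243856])}
```

View pics/scene0.png

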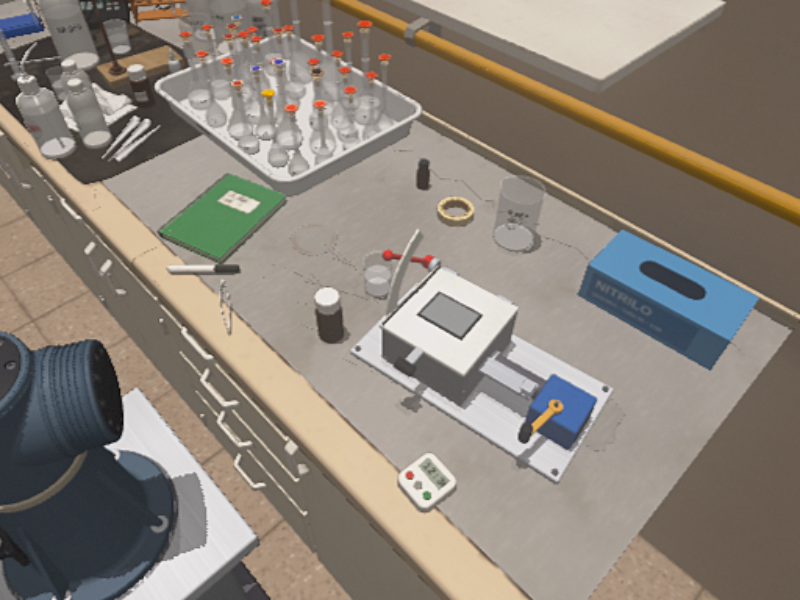

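View pics/top0.png

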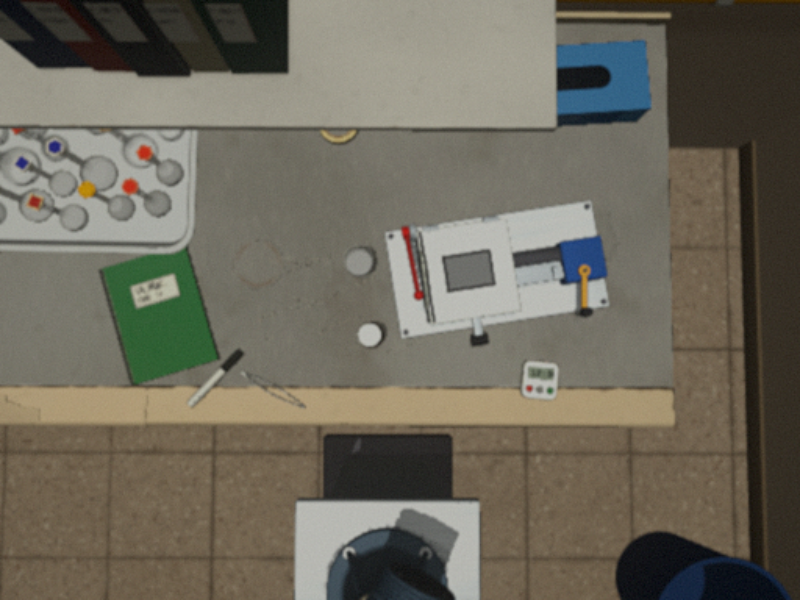

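Scene view: hook knob at about (525,432), barrel (408,360), red ball (388,255). Top view: barrel (479,338), knob (585,312), blue housing (583,260), red ball (418,295), and a shelf at the back. Next I fit the viewer's pose.

Run:
```python
from h import *
def rect(m,P):
    n,l,s,_=cv2.connectedComponentsWithStats(m.astype(np.uint8)); k=1+np.argmax(s[1:,4]); q=P[l==k]
    r=cv2.minAreaRect((q[:,:2]*1000).astype(np.float32)); return np.round(r[0],1),np.round(r[1],1),round(r[2],1),np.median(q[:,2]).round(4),len(q), q.mean(0).round(4)
for n in("top","scene"):
    p=np.load(n+'_p.npy');P=np.load(n+'_c.npy');d=np.load(n+'_d.npy')
    h=cv2.cvtColor(p,cv2.COLOR_RGB2HSV);H,S,V=[h[...,i].astype(int) for i in range(3)]
    x,y,z=P[...,0],P[...,1],P[...,2]
    roi=(x>.3)&(x<.75)&(y<.15)&(y>-.45)&(d>0)
    print(n)
    print('blue',rect(roi&(H>100)&(H<130)&(S>120)&(z>.055)&(z<.069)&(x<.66),P))
    print('lid',rect(roi&(z>.093)&(z<.108)&(S<60)&(x<.7),P))
    red=roi&((H<6)|(H>174))&(S>150)&(V>80)&(z>.05)&(y>-.1)
    print('red',red.sum(),rect(red,P)); q=P[red]; print(q[np.argsort(q[:,0])[[0,3,8,-8,-3,-1]]].round(4))
    print('plate',rect(roi&(z>.004)&(z<.016)&(S<40)&(V>150),P))
    print('black',rect(roi&(V<75)&(z>.075)&(z<.11)&(y>-.2)&(x<.5),P))
    print('knob',rect(roi&(V<75)&(z>.075)&(z<.11)&(y<-.2),P))
    print('brass',rect(roi&(H>12)&(H<28)&(S>140)&(z>.06)&(z<.09),P))
    print('shelf zs',np.percentile(z[(d>0)&(x>.75)&(z>.15)],[5,50,95]) if n=='top' else '', x[(d>0)&(z>.15)&(x>.5)].min(), )
```

```text
top
blue (array([ 563.3, -325.8]), array([68.3, 70.4]), 9.6, np.float64(0.0618), 591, array([ 0.5657, -0.3255,  0.0618]))
lid (array([ 521.5, -127.1]), array([212.8, 159.3]), 9.5, np.float64(0.1004), 3699, array([ 0.5357, -0.129 ,  0.1004]))
red 106 (array([550.1, -34.1]), array([124.9,  10.6]), 9.5, np.float64(0.1482), 106, array([ 0.5494, -0.0338,  0.1501]))
[[ 0.4887 -0.0437  0.2061]
 [ 0.4888 -0.0461  0.2043]
 [ 0.4914 -0.0415  0.2003]
 [ 0.6047 -0.0295  0.1064]
 [ 0.6082 -0.027   0.0999]
 [ 0.6118 -0.0246  0.0932]]
plate (array([ 626.8, -278.3]), array([ 68.6, 165.2]), 9.1, np.float64(0.0098), 1259, array([ 0.6281, -0.2802,  0.0098]))
black (array([ 426.5, -145.7]), array([15.8, 26.2]), 9.8, np.float64(0.1025), 68, array([ 0.4264, -0.145 ,  0.102 ]))
knob (array([ 472.6, -322.9]), array([12.8, 13.7]), 78.5, np.float64(0.0956), 34, array([ 0.4729, -0.3218,  0.094 ]))
brass (array([ 515.6, -325.5]), array([70.7, 15.1]), 2.2, np.float64(0.0732), 92, array([ 0.519 , -0.3233,  0.0729]))
shelf zs [0.2457048  0.45706644 0.46057912] 0.5003016454915881
scene
blue (array([ 561.9, -328.2])
[... 294 characters left out ...]
ay([ 0.4955, -0.0446,  0.1963]))
[[ 0.4831 -0.0434  0.2026]
 [ 0.486  -0.0435  0.1976]
 [ 0.4879 -0.0479  0.1994]
 [ 0.5987 -0.0313  0.1053]
 [ 0.6032 -0.0269  0.1062]
 [ 0.6054 -0.0285  0.1058]]
plate (array([ 565.6, -282.8]), array([191.1, 175.7]), 9.2, np.float64(0.0098), 1404, array([ 0.5942, -0.3036,  0.0098]))
black (array([ 424.3, -148.2]), array([15.4, 26. ]), 8.4, np.float64(0.0998), 48, array([ 0.4225, -0.1514,  0.0991]))
knob (array([ 470.9, -325.2]), array([12.9, 14.3]), 79.7, np.float64(0.0928), 68, array([ 0.4691, -0.3263,  0.0903]))
brass (array([ 516.9, -327.2]), array([63.8, 16.5]), 3.8, np.float64(0.0725), 112, array([ 0.5197, -0.326 ,  0.0725]))
shelf zs  0.500038931857514
```

```bash
cat >> h.py <<'E'
YAW=np.radians(9.4); O=np.array([.5403,-.128,0]); RV=R.from_euler('z',YAW).as_matrix()
def V2W(p): return O+RV@(np.array(p)/1000)
def W2V(p): return (np.asarray(p)-O)@RV*1000
def down(az): # tool pointing down, tool y at world azimuth az deg
    a=np.radians(az); y=np.array([np.cos(a),np.sin(a),0]); z=np.array([0,0,-1.]); return R.from_matrix(np.stack([np.cross(y,z),y,z],1))
def delta(p0,r0,p1,r1):
    "turn (deg) and shift (mm) after the turn, and shift before it"
    t=(r0.inv()*r1).as_rotvec(degrees=True); d=(np.array(p1)-p0)*1000
    return t.round(1), r1.inv().apply(d).round(1), r0.inv().apply(d).round(1)
def cur():
    s=sense(); return s['tcp_pos'],R.from_quat(s['tool_rot']),s
E
python3 - <<'E'
from h import *
# index ball: rays through silhouette centre, met with plane viewer y=92
rays=[]
for n in("top","scene"):
    p=np.load(n+'_p.npy');P=np.load(n+'_c.npy')
    h=cv2.cvtColor(p,cv2.COLOR_RGB2HSV);H,S,V=[h[...,i].astype(int) for i in range(3)]
    W=W2V(P); m=((H<6)|(H>174))&(S>130)&(V>60)&(abs(W[...,1]-92)<25)&(W[...,2]>60)
    dist=W[...,:]-np.array([75,92,95]); r=np.hypot(dist[...,0],dist[...,2])
    b=m&(r>140)&(r<165); v,u=np.nonzero(b); u0,v0=(u.min()+u.max())/2,(v.min()+v.max())/2
    c,f=cal(n); d=rot(c)@np.array([(u0-c['cx'])/f,(v0-c['cy'])/f,1]); d/=np.linalg.norm(d); o=np.array(c['xyz']); rays.append((o,d))
    ov,dv=W2V(o),RV.T@d; X=ov+dv*(92-ov[1])/dv[1]
    rod=m&(r<138)&(r>25); q=dist[rod]; a=np.arctan2(q[:,2],-q[:,0])
    print(n,b.sum(),u0,v0,np.ptp(u),np.ptp(v),X.round(1),'rod',rod.sum(),np.median(a).round(3),'dist y',np.median(q[:,1]).round(1))
(o1,d1),(o2,d2)=rays
t=np.linalg.lstsq(np.stack([d1,-d2],1),o2-o1,rcond=None)[0]; A,B=o1+t[0]*d1,o2+t[1]*d2; X=W2V((A+B)/2)
print(X,np.linalg.norm(A-B),np.hypot(X[0]-75,X[2]-95),np.arctan2(X[2]-95,75-X[0]))
p,r,s=cur(); p1=np.array([.400,.150,.238]); k0=np.array([.472,-.324,.238])
r1=down(89); print(delta(p,r,p1,r1)); print(delta(p1,r1,k0,r1))
E
```

```text
top 27 267.5 188.0 5 6 [-32.3  92.  205.3] rod 63 0.809 dist y -0.4
scene 34 248.0 163.0 6 6 [-32.7  92.  195.2] rod 24 0.778 dist y -3.3
[-32.02278404  91.86647221 194.88245043] 0.0009761819967942147 146.39118896404239 0.7509016894320361
(array([ -0.1,  -0. , -14.2]), array([-2.446e+02, -4.485e+02,  4.000e-01]), array([-346.9, -374.9,    1. ]))
(array([0., 0., 0.]), array([ -80.3, -472.7,    0. ]), array([ -80.3, -472.7,    0. ]))
```

Emit:
play_rows(rows=[[[0,0,-7.1],[0,0,0],0.3],[[0,0,-7.1],[0,0,0],0.6],[[0,0,0],[-18,-33,0],0.6],[[0,0,0],[-18,-33,0],0.6],[[0,0,0],[-18,-33,0],0.6],[[0,0,0],[-18,-33,0],0.6],[[0,0,0],[-18,-33,0],0.6],[[0,0,0],[-18,-33,0],0.6],[[0,0,0],[-18,-33,0],0.6],[[0,0,0],[-18,-33,0],0.6],[[0,0,0],[-18,-33,0],0.6],[[0,0,0],[-18,-33,0],0.6]])

```text
t: 1.1
tcp_pos: [0.3381, 0.2685, 0.2392]
tool_rot: [0.008, 1.0, -0.0, -0.0]
force: [0.8, 0.1, 0.5]
finger_gap: 0.4
gripper_force: 0.0
```

Emit:
play_rows(rows=[[[0,0,0],[-18,-33,0],0.6],[[0,0,0],[-18,-33,0],0.6],[[0,0,0],[-18,-33,0],0.6],[[0,0,0],[-18,-33,0],0.6],[[0,0,0],[-7,-40,0],0.6],[[0,0,0],[-7,-40,0],0.6],[[0,0,0],[-7,-40,0],0.6],[[0,0,0],[-7,-40,0],0.6],[[0,0,0],[-7,-40,0],0.6],[[0,0,0],[-7,-40,0],0.6],[[0,0,0],[-7,-40,0],0.6],[[0,0,0],[-7,-40,0],0.6]])

```text
t: 2.1
tcp_pos: [0.4578, -0.1859, 0.2391]
tool_rot: [0.009, 1.0, 0.0, -0.0]
force: [0.6, -0.1, 0.1]
finger_gap: 0.399
gripper_force: 0.0
```

Run:
```python
from h import *
p,r,s=cur(); print(s['t'],p,s['q'].round(2),s['finger_gap'],s['force'].round(2))
print(delta(p,r,[.4720,-.3240,.238],down(89)))
```

```text
2.1 [ 0.45782205 -0.18589034  0.23908148] [-0.61  0.35  1.75  0.    1.04 -2.17] 0.3989724833178624 [ 0.57 -0.05  0.05]
(array([ 0., -0., -0.]), array([ -16.6, -137.8,    1.1]), array([ -16.6, -137.8,    1. ]))
```

Emit:
play_rows(rows=[[[0,0,0],[-4,-35,0],0.6],[[0,0,0],[-4,-35,0],0.6],[[0,0,0],[-4,-34,0],0.6],[[0,0,0],[-5,-34,0],0.6],[[0,0,0],[0,0,35],0.6],[[0,0,0],[0,0,35],0.6],[[0,0,0],[0,0,30],0.6],[[0,0,0],[0,0,20],0.6],[[0,0,0],[0,0,0],0.6]])

```text
t: 2.85
tcp_pos: [0.4701, -0.3198, 0.1146]
tool_rot: [0.009, 1.0, 0.004, -0.004]
force: [-1.4, 0.7, -0.1]
finger_gap: 0.402
gripper_force: 0.0
```

Run:
```python
from h import *
p,r,s=cur(); print(s['t'],p,s['q'].round(2),s['finger_gap'],s['force'].round(2))
im,_=snapshot("wrist"); cv2.imwrite('pics/w1.png',im[...,::-1])
# arc plan
piv=V2W([-30,-195,0]); print(piv)
```

```text
2.85 [ 0.47007345 -0.31977111  0.11457057] [-0.79  0.63  1.67 -0.    0.85 -2.35] 0.40167920436727533 [-1.35  0.74 -0.06]
[ 0.5425514  -0.32528135  0.        ]
```

View pics/w1.png

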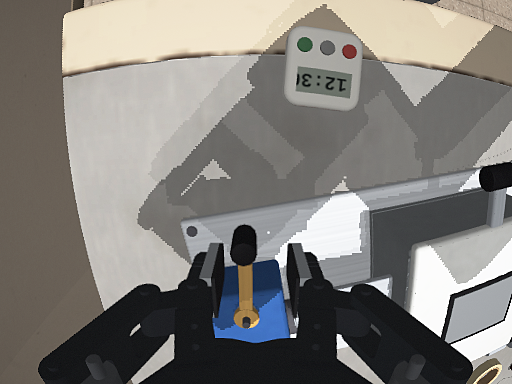

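The wrist view shows the knob at (243,245) between the fingers (213 and 293), slightly left of centre. I'll check that against the projection.

```bash
cat >> h.py <<'E'
def wproj(p):
    c,f=cal("wrist"); q=rot(c).T@(np.array(p)-c['xyz']); th=np.arctan2(np.hypot(q[0],q[1]),q[2]); a=np.arctan2(q[1],q[0])
    return np.array([c['cx']+f*th*np.cos(a),c['cy']+f*th*np.sin(a)])
def wray(u,v,z):
    c,f=cal("wrist"); du,dv=u-c['cx'],v-c['cy']; r=np.hypot(du,dv); th=r/f
    d=rot(c)@np.array([np.sin(th)*du/r,np.sin(th)*dv/r,np.cos(th)]); o=np.array(c['xyz']); return o+d*(z-o[2])/d[2]
E
python3 - <<'E'
from h import *
print('knob',wproj([.472,-.324,.097]),wray(244,233,.097),'pivot',wproj(V2W([-30,-195,72])),wray(246,318,.072),'barrel',wproj(V2W([-117,0,95])))
p,r,s=cur(); print(delta(p,r,[.472,-.324,.086],down(89)))
E
```

```text
knob [250.80321449 248.69853194] [ 0.46191481 -0.32760847  0.097     ] pivot [251.74587138 314.44149086] [ 0.5461706  -0.32980659  0.072     ] barrel [502.1577127  170.53934005]
(array([ 0.3, -0.3,  0. ]), array([-0.7, -3.1, 30.9]), array([-0.8, -3.3, 30.9]))
```

Emit:
play_rows(rows=[[[0,0,0],[0,-5,5],0.6],[[0,0,0],[0,0,12],0.6],[[0,0,0],[0,0,12],0.6],[[0,0,0],[0,0,0],0.6]])

```text
t: 3.23
tcp_pos: [0.4729, -0.3276, 0.0903]
tool_rot: [0.008, 1.0, -0.0, 0.0]
force: [-0.8, 0.5, 0.2]
finger_gap: 0.399
gripper_force: 0.0
```

Run:
```python
from h import *
p,r,s=cur(); print(s['t'],p,s['finger_gap'],s['force'].round(2))
r0=r;p0=p
piv=V2W([-30,-195,0]); piv[1]-=.001
for k in range(0,12):
    az=89-7*k-0; a=np.radians(az+90)
    t=piv+.070*np.array([np.cos(a),np.sin(a),0]); t[2]=p[2]
    r1=down(az); print(k,az,delta(p0,r0,t,r1)[0],delta(p0,r0,t,r1)[2]); p0,r0=t,r1
```

```text
3.2333 [ 0.47292876 -0.32757836  0.09033893] 0.39873072903842843 [-0.83  0.53  0.15]
0 89 [-0.  0.  0.] [ 0.4  2.5 -0. ]
1 82 [0. 0. 7.] [-0.5  8.5  0. ]
2 75 [0. 0. 7.] [-0.5  8.5  0. ]
3 68 [0. 0. 7.] [-0.5  8.5  0. ]
4 61 [0. 0. 7.] [-0.5  8.5  0. ]
5 54 [0. 0. 7.] [-0.5  8.5  0. ]
6 47 [0. 0. 7.] [-0.5  8.5  0. ]
7 40 [0. 0. 7.] [-0.5  8.5  0. ]
8 33 [0. 0. 7.] [-0.5  8.5  0. ]
9 26 [0. 0. 7.] [-0.5  8.5  0. ]
10 19 [0. 0. 7.] [-0.5  8.5  0. ]
11 12 [0. 0. 7.] [-0.5  8.5  0. ]
```

Emit:
play_rows(rows=[[[0,0,0],[0,1,4],0.72],[[0,0,7],[-0.5,8.5,0],0.72],[[0,0,7],[-0.5,8.5,0],0.72],[[0,0,7],[-0.5,8.5,0],0.72],[[0,0,7],[-0.5,8.5,0],0.72],[[0,0,7],[-0.5,8.5,0],0.72],[[0,0,7],[-0.5,8.5,0],0.72],[[0,0,7],[-0.5,8.5,0],0.72],[[0,0,7],[-0.5,8.5,0],0.72],[[0,0,7],[-0.5,8.5,0],0.72],[[0,0,7],[-0.5,8.5,0],0.72],[[0,0,0],[0,0,0],0.72]], grip_force=20)

```text
t: 4.23
tcp_pos: [0.5217, -0.2615, 0.0879]
tool_rot: [0.581, 0.814, 0.0, 0.002]
force: [-0.0, -0.2, -0.8]
finger_gap: 0.282
gripper_force: 0.0
```

Run:
```python
from h import *
p,r,s=cur(); print(s['t'],p,W2V(p),s['finger_gap'],s['force'].round(2),s['ft_torque'].round(2),s['q'].round(2))
print(delta(p,r,V2W([-30,-125,p[2]*1000]),down(9.4)))
```

```text
4.2333 [ 0.52168472 -0.26152815  0.08789077] [ -40.17393151 -128.69479826   87.89076858] 0.2815891746675956 [-0.04 -0.24 -0.84] [-0.02 -0.    0.04] [-0.66  0.68  1.66  0.    0.8  -0.99]
(array([0.2, 0.2, 9.6]), array([ 3.7, 10.2,  0. ]), array([ 1.9, 10.6,  0. ]))
```

Emit:
play_rows(rows=[[[0,0,5],[1,6,0],0.72],[[0,0,4.5],[1,5,0],0.72],[[0,0,0],[1,3,0],0.72],[[0,0,0],[0,3,0],0.72],[[0,0,0],[0,2,0],0.72],[[0,0,0],[0,0,0],0.72]])

```text
t: 4.73
tcp_pos: [0.5363, -0.2541, 0.0867]
tool_rot: [0.645, 0.764, -0.001, -0.001]
force: [-3.1, -0.8, 2.4]
finger_gap: 0.28
gripper_force: 2.0
```

Run:
```python
from h import *
p,r,s=cur(); print(s['t'],p,W2V(p),s['finger_gap'],s['force'].round(2),s['ft_torque'].round(2))
print(delta(p,r,V2W([-30,-125,p[2]*1000]),down(9.4)))
```

```text
4.7333 [ 0.53628265 -0.25414793  0.08670003] [ -24.56663706 -123.79789611   86.70002527] 0.27984684200435594 [-3.08 -0.84  2.44] [-0.14  0.69  0.01]
(array([-0.1, -0. ,  0.3]), array([-1.2, -5.4,  0. ]), array([-1.2, -5.4,  0. ]))
```

Emit:
play_rows(rows=[[[0,0,0],[0,2,0],0.72],[[0,0,0],[0,2,0],0.72],[[0,0,0],[0,2,0],0.72],[[0,0,0],[0,0,0],0.72],[[0,0,0],[0,0,0],0.72]])

```text
t: 5.15
tcp_pos: [0.5369, -0.2538, 0.0864]
tool_rot: [0.644, 0.765, -0.004, -0.005]
force: [-16.5, -7.1, 8.7]
finger_gap: 0.28
gripper_force: 8.6
```

Run:
```python
from h import *
p,r,s=cur(); print(s['t'],p,W2V(p),s['finger_gap'],s['force'].round(2),s['ft_torque'].round(2))
im,_=snapshot("wrist"); cv2.imwrite('pics/w2.png',im[...,::-1])
```

```text
5.15 [ 0.53692781 -0.25383185  0.08636475] [ -23.87851585 -123.59143912   86.36475268] 0.27999470633783663 [-16.47  -7.05   8.65] [-1.09  2.71 -0.02]
```

View pics/w2.png

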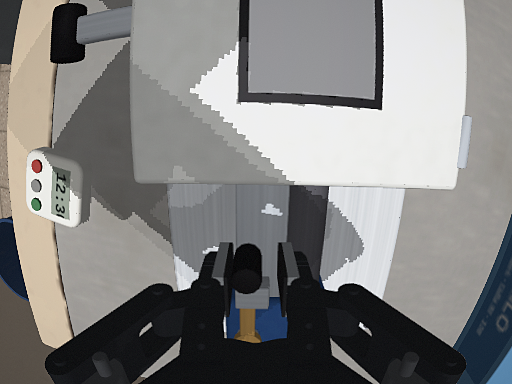

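Fingers on the knob are at the stop: over 16 N for under 1 mm of travel, and the picture shows the knob at (248,268) with the arm in the grey keeper (253,293). I'll back off, rise and go to the barrel.

Emit:
play_rows(rows=[[[0,0,0],[0,-5,0],0.72],[[0,0,0],[0,-4,0],0.72],[[0,0,0],[0,0,-10],0.72],[[0,0,0],[0,0,-30],0.72],[[0,0,0],[0,0,-35],0.6],[[0,0,0],[0,0,-35],0.4],[[0,0,7],[0,0,0],0.4],[[0,0,7],[0,0,0],0.4],[[0,0,7],[0,0,0],0.4],[[0,0,7],[0,0,0],0.4],[[0,0,7],[0,0,0],0.4],[[0,0,7],[0,0,0],0.4]])

```text
t: 6.2
tcp_pos: [0.5355, -0.2543, 0.1973]
tool_rot: [0.878, 0.479, 0.001, 0.001]
force: [0.1, 0.9, 0.4]
finger_gap: 0.599
gripper_force: 0.0
```

Emit:
play_rows(rows=[[[0,0,7],[0,0,0],0.4],[[0,0,7],[0,0,0],0.4],[[0,0,7],[0,0,0],0.4],[[0,0,7],[0,0,0],0.4],[[0,0,7],[0,0,0],0.4],[[0,0,7],[0,0,0],0.4],[[0,0,7],[0,0,0],0.4]])

```text
t: 6.78
tcp_pos: [0.5355, -0.2543, 0.1972]
tool_rot: [0.997, 0.072, 0.001, 0.0]
force: [0.7, 0.7, 0.3]
finger_gap: 0.598
gripper_force: 0.0
```

Run:
```python
from h import *
p,r,s=cur(); print(s['t'],p,W2V(p),s['finger_gap'],s['force'].round(2),s['q'].round(2))
print(delta(p,r,V2W([-117,0,150]),down(-80.6)))
for n in("top","scene"):
    im,d=snapshot(n); P=cloud(n,d);h=cv2.cvtColor(im,cv2.COLOR_RGB2HSV);H,S,V=[h[...,i].astype(int) for i in range(3)]; W=W2V(P)
    m=(H>12)&(H<28)&(S>140)&(W[...,2]>64)&(W[...,2]<85)&(abs(W[...,1]+170)<80)&(abs(W[...,0]+30)<60)
    if m.sum(): q=W[m]; print(n,m.sum(),cv2.fitLine(q[:,:2].astype(np.float32),cv2.DIST_HUBER,0,.01,.01).ravel())
    k=(V<75)&(W[...,2]>80)&(W[...,2]<101)&(abs(W[...,1]+125)<25)&(abs(W[...,0]+30)<40)
    if k.sum(): print('knob',k.sum(),W[k].mean(0))
```

```text
6.7833 [ 0.53547583 -0.25425547  0.19721743] [ -25.38019329 -123.77222377  197.21743134] 0.5977534787267799 [0.72 0.65 0.3 ] [-0.63  0.53  1.56  0.    1.05  0.79]
(array([ 0.1, -0.1, -1.2]), array([ -91.6, -123.8,   47.2]), array([ -94.2, -122. ,   46.9]))
scene 7 [ 9.1934856e-03 -9.9995774e-01 -2.8650122e+01 -1.9765884e+02]
knob 43 [ -33.4806014  -127.12305901   91.89679515]
```

Emit:
play_rows(rows=[[[0,0,-1.2],[0,0,0],0.4],[[0,0,0],[-23,-31,0],0.4],[[0,0,0],[-23,-31,0],0.4],[[0,0,0],[-23,-31,0],0.4],[[0,0,0],[-23,-31,0],0.4],[[0,0,0],[0,0,30],0.4],[[0,0,0],[0,0,20],0.4],[[0,0,0],[0,0,0],0.4]])

```text
t: 7.55
tcp_pos: [0.421, -0.1463, 0.1445]
tool_rot: [0.996, 0.087, -0.002, -0.002]
force: [-0.2, 0.5, 0.7]
finger_gap: 0.599
gripper_force: 0.0
```

Run:
```python
from h import *
p,r,s=cur(); print(s['t'],p,W2V(p),s['finger_gap'],s['force'].round(2),s['q'].round(2))
print(delta(p,r,V2W([-117,0,84]),down(-80.6)))
print(wproj(V2W([-117,0,95])),wproj(V2W([-32,92,195])))
im,_=snapshot("wrist"); np.save('w3.npy',im); cv2.imwrite('pics/w3.png',im[...,::-1])
```

```text
7.55 [ 0.42103416 -0.14625303  0.14454961] [-120.64554903    1.47127947  144.54960612] 0.5989256062753395 [-0.21  0.47  0.68] [-0.59  0.46  1.96  0.    0.73  0.81]
(array([-0.2,  0.2,  0.5]), array([ 3.6,  1.5, 60.5]), array([ 3.8,  1.7, 60.5]))
[256.67929373 222.41074178] [  3.15627101 102.41445079]
```

View pics/w3.png

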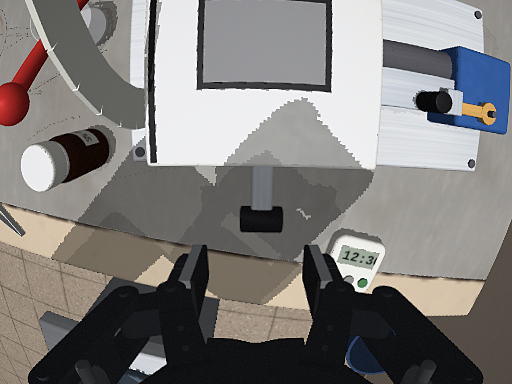

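Wrist view: barrel at (261,219), fingers centred near 256, hook closed at (435,102), ball at (13,104). That agrees with the map within a few mm, so I go down and pinch.

Emit:
play_rows(rows=[[[0,0,0],[4,3,20],0.4],[[0,0,0],[0,0,20],0.4],[[0,0,0],[0,0,20],0.4],[[0,0,0],[0,0,0],0.5],[[0,0,0],[0,0,0],0.8],[[0,0,0],[0,0,0],0.8],[[0,0,0],[0,0,0],0.8],[[0,0,0],[0,0,0],0.8]], grip_force=40)

```text
t: 8.27
tcp_pos: [0.4274, -0.1489, 0.0876]
tool_rot: [0.996, 0.084, 0.0, -0.001]
force: [1.1, 5.4, -2.5]
finger_gap: 0.315
gripper_force: 39.6
```

Run:
```python
from h import *
p,r,s=cur(); print(s['t'],p,W2V(p),s['finger_gap'],s['gripper_force'],s['force'].round(2),s['ft_torque'].round(2))
g=p-r.apply([0,0,.011]); print('grasp',W2V(g))
# lift plan: shift along circle about hinge, in viewer frame, tool vertical
c=W2V(g); rr=np.array([c[0]-75,c[2]-95]); print('radius',np.hypot(*rr),'ang',np.arctan2(rr[1],-rr[0]))
R0=192
for a,b in[(i*.05,(i+1)*.05) for i in range(15)]:
    print(round(b,2),'dx %.1f dz(up) %.1f'%(R0*(np.cos(a)-np.cos(b)),R0*(np.sin(b)-np.sin(a))))
```

```text
8.2667 [ 0.4273734  -0.14886118  0.08760767] [-114.81741073   -2.13720989   87.60766566] 0.315214982950048 39.56896483898163 [ 1.08  5.43 -2.46] [ 0.84 -0.16 -0.35]
grasp [-114.82643773   -2.15771932   98.60764284]
radius 189.86071617872526 ang 0.01900266702116135
0.05 dx 0.2 dz(up) 9.6
0.1 dx 0.7 dz(up) 9.6
0.15 dx 1.2 dz(up) 9.5
0.2 dx 1.7 dz(up) 9.5
0.25 dx 2.1 dz(up) 9.4
0.3 dx 2.6 dz(up) 9.2
0.35 dx 3.1 dz(up) 9.1
0.4 dx 3.5 dz(up) 8.9
0.45 dx 4.0 dz(up) 8.7
0.5 dx 4.4 dz(up) 8.5
0.55 dx 4.8 dz(up) 8.3
0.6 dx 5.2 dz(up) 8.1
0.65 dx 5.6 dz(up) 7.8
0.7 dx 6.0 dz(up) 7.5
0.75 dx 6.4 dz(up) 7.2
```

Emit:
play_rows(rows=[[[0,0,0],[0.2,-1.5,-9.6],0.8],[[0,0,0],[0.7,0,-9.6],0.8],[[0,0,0],[1.2,0,-9.5],0.8],[[0,0,0],[1.7,0,-9.5],0.8],[[0,0,0],[2.1,0,-9.4],0.8],[[0,0,0],[2.6,0,-9.2],0.8],[[0,0,0],[3.1,0,-9.1],0.8],[[0,0,0],[3.5,0,-8.9],0.8],[[0,0,0],[4,0,-8.7],0.8],[[0,0,0],[0,0,0],0.8]], grip_force=60)

```text
t: 9.1
tcp_pos: [0.448, -0.1456, 0.1727]
tool_rot: [0.996, 0.085, 0.003, 0.001]
force: [4.9, 1.3, -5.9]
finger_gap: 0.311
gripper_force: 60.8
```

Run:
```python
from h import *
p,r,s=cur(); d=(RV.T@(p-np.array([0.4273734,-0.14886118,0.08760767])))*1000
print(s['t'],p,d,'theta',np.arcsin(d[2]/192),np.arccos(1-d[0]/192),s['finger_gap'],s['gripper_force'],s['force'].round(2),s['ft_torque'].round(2))
```

```text
9.1 [ 0.44795578 -0.14555992  0.17270092] [20.84518528 -0.10470919 85.09325366] theta 0.4591586202411066 0.4703023293123671 0.3107087499624588 60.813846588134766 [ 4.85  1.29 -5.85] [ 0.27 -0.31 -0.11]
```

Emit:
play_rows(rows=[[[0,0,0],[4.4,0,-8.5],0.8],[[0,0,0],[4.8,0,-8.3],0.8],[[0,0,0],[5.2,0,-8.1],0.8],[[0,0,0],[5.6,0,-7.8],0.8],[[0,0,0],[6,0,-7.5],0.8],[[0,0,0],[3,0,-3.6],0.8],[[0,0,0],[0,0,0],0.8],[[0,0,0],[0,0,0],0.8]])

```text
t: 9.77
tcp_pos: [0.4749, -0.1412, 0.2139]
tool_rot: [0.996, 0.085, 0.001, 0.001]
force: [4.7, -2.2, -7.6]
finger_gap: 0.307
gripper_force: 59.8
```

```bash
cat > fin.py <<'E'
from h import *
import sys
p,r,s=cur(); d=(RV.T@(p-np.array([0.4273734,-0.14886118,0.08760767])))*1000
print(s['t'],p,d,'theta',np.arcsin(d[2]/192),np.arccos(1-d[0]/192),s['finger_gap'],s['gripper_force'],s['force'].round(2))
for n in("top","scene"):
    im,dd=snapshot(n); cv2.imwrite(f'pics/{n}_{sys.argv[1]}.png',im[60:300,160:420,::-1].repeat(2,0).repeat(2,1))
    W=W2V(cloud(n,dd)); h=cv2.cvtColor(im,cv2.COLOR_RGB2HSV);H,S,V=[h[...,i].astype(int) for i in range(3)]
    # lid top white: plane fit in x,z inside the lid's width
    x,y,z=W[...,0]-75,W[...,1],W[...,2]-95
    m=(dd>0)&(abs(y)<68)&(x<-10)&(x>-125)&(S<50)&(V>150)&(abs(np.arctan2(z,-x)-.75)<.2); q=np.stack([x[m],z[m]],1)
    for _ in range(6):
        a,b=np.polyfit(q[:,0],q[:,1],1); e=abs(q[:,1]-a*q[:,0]-b); q=q[e<max(2,2*np.median(e))]
    rr=np.hypot(x,z); k=((H<6)|(H>174))&(S>130)&(V>60)&(abs(y-92)<25)&(rr>25)&(rr<138)&(z>-20)
    qa,qb=np.polyfit(x[k],z[k],1)
    print(n,'lid',len(q),np.arctan(-a).round(4),'off',b*np.cos(np.arctan(a)),'rod slope',np.arctan(-qa).round(4),k.sum())
E
python3 fin.py a
```

```text
9.7667 [ 0.47489106 -0.14121618  0.21389948] [ 48.1282223   -0.21852741 126.29180519] theta 0.7178540516718839 0.7237433264346496 0.3067267510220107 59.77372884750366 [ 4.66 -2.2  -7.64]
top lid 511 0.7096 off 5.715178194655148 rod slope 0.7295 63
scene lid 256 0.705 off 5.867193434018548 rod slope 0.6894 6
```

Run:
```python
from h import *
for n,f in(("top",1),("scene",1)):
    Q=[]
    for src in(0,1):
        if src: im,dd=snapshot(n);P=cloud(n,dd)
        else: im=np.load(n+'_p.npy');P=np.load(n+'_c.npy')
        W=W2V(P); h=cv2.cvtColor(im,cv2.COLOR_RGB2HSV);H,S,V=[h[...,i].astype(int) for i in range(3)]
        x,y,z=W[...,0]-75,W[...,1]-92,W[...,2]-95; rr=np.hypot(x,z)
        k=((H<6)|(H>174))&(S>130)&(V>60)&(abs(y)<25)&(rr>50)&(rr<138)&(z>-20)
        a=np.arctan2(z[k],-x[k])-3.5/rr[k]; sl=np.polyfit(x[k],z[k],1)
        b=((H<6)|(H>174))&(S>130)&(V>60)&(abs(y)<25)&(rr>140)&(rr<166)&(z>-20)
        xb,zb=x[b],z[b]; i=np.argmin(abs(xb-np.median(xb)))
        q=np.stack([x[b],y[b],z[b]],1)
        # sphere radius 8 centre: least squares
        A=np.c_[2*q,np.ones(len(q))]; 
        from scipy.optimize import least_squares
        c=least_squares(lambda c:np.linalg.norm(q-c,axis=1)-8,q.mean(0)-[0,0,5],loss='soft_l1').x
        print(n,src,k.sum(),'rod med',np.median(a).round(4),'mean',a.mean().round(4),'slope',np.arctan(-sl[0]).round(4),'sphere',c.round(1),np.hypot(c[0],c[2]).round(1),np.arctan2(c[2],-c[0]).round(4),b.sum())
u=wproj(V2W([-32,92,195])); print(u)
im,_=snapshot("wrist"); cv2.imwrite('pics/w4.png',im[...,::-1])
```

```text
top 0 48 rod med 0.7632 mean 0.7606 slope 0.7251 sphere [-109.9    0.7  102.2] 150.1 0.7493 27
top 1 48 rod med 0.7553 mean 0.7583 slope 0.7348 sphere [-108.1    1.1  101.9] 148.6 0.7557 27
scene 0 17 rod med 0.7374 mean 0.7352 slope 0.7388 sphere [-109.2    0.2  101.2] 148.8 0.7475 34
scene 1 4 rod med 0.7298 mean 0.7352 slope 0.6853 sphere [-1.089e+02  1.000e-01  1.016e+02] 149.0 0.7507 36
[ 94.34157994 190.83376531]
```

View pics/w4.png

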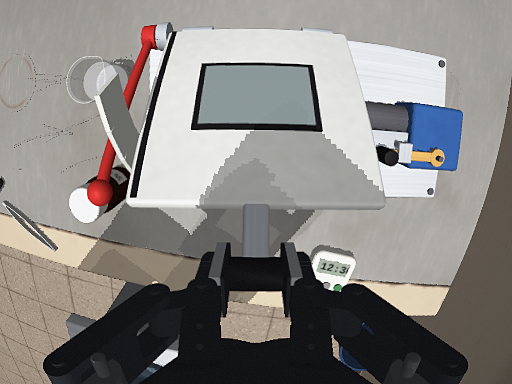

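View pics/scene_a.png

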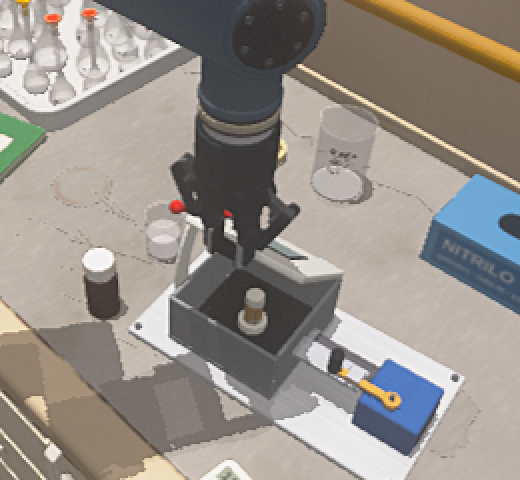

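The ball is at 0.750 rad, while the lid reads 0.71–0.72. The wrist view shows the barrel held at (256,272) and the ball at (99,191). The scene view shows the hook still closed in its keeper at (335,360). I'll raise the lid a further 0.033 rad.

Emit:
play_rows(rows=[[[0,0,0],[2.2,0,-2.4],0.8],[[0,0,0],[2.2,0,-2.4],0.8],[[0,0,0],[0,0,0],0.8],[[0,0,0],[0,0,0],0.8],[[0,0,0],[0,0,0],0.8],[[0,0,0],[0,0,0],0.8]])

```text
t: 10.52
tcp_pos: [0.4784, -0.1406, 0.218]
tool_rot: [0.996, 0.085, -0.0, 0.001]
force: [4.4, -3.8, -8.7]
finger_gap: 0.311
gripper_force: 59.7
```

```bash
python3 fin.py b
```

```text
10.5167 [ 0.47844718 -0.14060191  0.21798338] [ 51.73692055  -0.19330921 130.37571361] theta 0.7464543593563957 0.7516885105243181 0.31130287807397494 59.679304361343384 [ 4.41 -3.84 -8.73]
top lid 409 0.746 off 5.109751834737751 rod slope 0.7338 63
scene lid 200 0.7342 off 5.848505518303292 rod slope 0.3532 9
```

```bash
python3 -c "
from h import *
print(abs(sense()['qd']).max()); print(sign_off())"
```

```text
0.0014176037433024904
the job is handed in; nothing more can be done
None
```

I swung the hook fully home against its stop, then lifted the lid to about 0.745 rad against the red arm's measured 0.75 rad. I handed the job in at about 10.6 s with the lid still held at rest.

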